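Turn a cartridge heater over in a tip-down V-cradle and lay it in its tray

ROBOT

A 6-joint arm with a two-finger parallel gripper is mounted at the origin on the work surface. World frame = base frame: x ahead of the robot, y to its left, z up, the work surface at z = 0. Lengths are in m, angles in rad, forces in N, time in s.
With the tool pointing down it reaches from about 0.3 to 0.775 m from the base axis. Payload 14.6 kg.
Tool frame: the origin (TCP) lies midway between the tips of the shut fingers; the grasp point (between the pads) lies 19 mm behind it (ctrl.pinch_z is the distance from the TCP to the grasp point, in m); z points along the fingers, y is the line along which they close (so a half turn about z gives the same grasp; the last joint's range is limited). The gripper opens to 94 mm and grips with 3 to 60 N. Pads are 16 mm wide; open, the fingers measure 119 mm over their backs; the gripper's body (75 mm by 177 mm) begins 78 mm behind the grasp point.
Start: joints at [-1.379, 0.3, 1.521, -0, 1.321, -0.067], TCP at [0.141, -0.532, 0.205] pointing down, gripper open.
Joint ranges: [-3.03, 3.03], [-0.79, 2.21], [0.23, 2.52], [-1.04, 4.18], [0, 3.07], [-2.55, 2.55]. Speed limits (rad/s): [2.22, 2.22, 2.57, 3.14, 3.14, 3.14].

INTERFACE

Orientations are given as [roll, pitch, yaw] about the fixed x, y, z axes, in that order (R = Rz(yaw) Ry(pitch) Rx(roll)).
In Python, from station import ctrl gives the robot as it stands.
- The arm moves only by the tool jog_arm, never from a script. Its argument "motion" is a list of rows, each a list of 7 numbers: the shift along the tool's x, y, z in m, then the turn, a rotation vector about the tool's x, y, z in rad, then the opening, from -1 (shut) to 1 (fully open). In form: [[tx, ty, tz, rx, ry, rz, gripper], ...]. A call has 1 to 5 rows; each row shifts and turns the commanded pose from where the row before left it, along the tool's axes as they then stand; what a row does not reach is not made up. A row lasts 1/10 s, in which the tool goes at most 50 mm and 8.59 degrees, less where a joint would pass 70% of its speed; a pose out of reach is approached as far as the arm can. A call is refused whole if a number of a shift passes 0.05 or a number of a turn 0.15, either way. A call with a gripper value outside its range is refused whole. The fingers move at their own pace and stop on an object; "squeeze" is the grip in N (left out, the last holds). Time passes only in rows, so rows that do not move let the fingers close. It gives the time, the measured TCP pose, the force, the opening and the grip force at its end, in the units of the state.
- ctrl.get_obs(): the state, without advancing time (a new reading comes with each control period).
- ctrl.camera(name): name is "side" or "top"; returns the picture (480x640x3 uint8, red, green, blue); there is no depth.
- ctrl.camera_model(name): a dict with "intrinsics" (3x3 intrinsics, pixels), "k1" (the pictures are not rectified: a ray, as slopes to the right and down, at radius r is drawn at 1 + k1 r^2 times it, then the intrinsics apply), "rvec" (rotation vector, rad) and "tvec" (3), from world to camera coordinates, as OpenCV has them. Camera axes: x right, y down, z forward; pixel columns grow to the right and rows downward; lengths in m; the calibration is good to about 2 mm. A picture is of the moment at which its call begins. camera_model takes no time and is no camera call.
- ctrl.hand_in(): hands the job in; it is judged then, once.
The state is a dict: "time_s": time; "qpos": joint angles; "joint_vel": joint speeds; "tau": joint torques, N m; "ee_pos": TCP position; "eef_rot": TCP orientation; "force": force on the tool from outside, world axes, zero at the start; "moment": the same for the moment, N m; "grip_width": finger opening in m; "grip_force": force on a finger pad.
Only numpy, scipy, OpenCV 4.12 (cv2) and the standard library are available. Lean on these libraries where they do the work, as an engineer would, in place of code of your own. Each camera call takes 0.05 s, during which the arm holds its last target. There are 200 camera calls.

TASK

Take the red-capped heater out of the rack by its cap and stand it in the raised blue V-cradle, foot on the heel plate and tube leaning in both Vs, and let go. Then push the cradle's green crossbar over until the cradle lies fully down, pick the heater up level by the middle of its tube, and lay it in the two saddles of the aluminium tray, its cap in the gap between saddle and end bracket at the orange-terminal end. Leave the cradle down, do not drop the heater on the bench, and leave the other heaters and everything else on the bench where they are.

Things in the scene. Friction and masses are not known exactly. Their poses are not given: they have to be found in the camera images.
- heater: the red-capped cartridge heater, about 0.2 kg: steel tube 18 mm diameter, 124 mm long, then a red cap 24 mm diameter, 36 mm long (160 mm in all). Origin at the centre of its foot (the plain tube end), z along the axis towards the cap. It starts upright in one of the rack's three bores, any of them
- heater_mid (a point): point on the red-capped heater's axis 68 mm from its foot, near its centre of mass: the middle of the tube, where it is to be gripped across
- heater_cap (a point): point on the axis in the red cap, 145 mm from the foot (15 mm from the cap's end)
- white_mid (a point): cartridge heater like the red one (same sizes) but with a white cap, standing in the rack; stays there; this point is on its axis, 68 mm above its foot
- yellow_mid (a point): cartridge heater like the red one (same sizes) but with a yellow cap, standing in the rack; stays there; this point is on its axis, 68 mm above its foot
- rack: fixed black block 190 (x) by 64 (y) by 50 mm high with three bores 20 mm wide, 40 mm deep, in a row along its x axis at x = -60, 0 and 60 mm; origin at the centre of its underside. The heaters' feet stand 10 mm above the bench, their tops at 170 mm
- cradle_base: fixed dark steel base plate of the V-cradle, 200 (x) by 70 (y) by 10 mm; origin at the centre of its underside. The hinge axis runs along its y at x = -70 mm, 28 mm above the bench, between two lugs 42 mm high; the cradle lies down towards +x of the base
- cradle (a joint): angle of the cradle in rad: 0 = lying fully down (level, Vs facing up, stop), grows as it stands up (1.35 = upper stop; starts raised). Stiff hinge (about 0.6 N m of friction): it stays wherever it is left, and does not fall by its own or the heater's weight
- cradle_seat (a point): moves with the cradle: where heater_mid lies when the heater is seated. x runs from heel to free end, z out of the open side of the Vs, y along the hinge. Two blue 90 degree Vs, 16 mm thick, at x = -44 and 44 mm, reach to z = 7, y = +-21 mm; between them only a spine, 14 mm wide, top at z = -34 mm: fingers fit across the tube. The cap lies beyond the second V. 62 mm above the bench when down
- cradle_heel (a point): moves with the cradle, axes as cradle_seat: where the centre of the heater's foot rests, on the inner face of the heel plate (6 mm thick, 34 mm wide, reaching 9 mm beyond this point in z). It is 68 mm from cradle_seat, at x = -68 mm. The hinge axis is 6 mm below it (-x) and 34 mm behind (-z)
- cradle_bar (a point): moves with the cradle, axes as cradle_seat: centre of the green crossbar, a round bar 10 mm thick and 170 mm long along y, at x = 44, z = -24 mm in the cradle_seat frame. To lower the cradle push the bar 60 to 80 mm from its middle, from the open side of the Vs, along an arc about the hinge axis (radius 118 mm), with about 5 to 8 N. 38 mm above the bench when down
- tray: fixed aluminium tray 250 (x) by 130 (y) mm, rim 18 mm high; origin: centre of its underside. Two steel V saddles, 12 mm thick, at x = -44 and 44, y = 0, tops 52 mm above the bench; a steel end bracket, 50 mm wide, 56 mm high, inner face at x = 98 mm, an orange terminal block beyond it (+x end). The gap from saddle to bracket is 48 mm for the 36 mm cap. Parts under 30 mm high in the corners
- tray_seat (a point): fixed in the tray, axes as the tray: where heater_mid lies when the heater is laid in the saddles, cap towards +x; 45 mm above the bench. Up to 6 mm along x either way is allowed by the gap
- spray: bystander: spray can, 52 mm diameter, 170 mm high, standing
- pliers: bystander: pliers, 175 mm long, lying
- driver: bystander: yellow screwdriver, 190 mm long, lying
- element: bystander: bent steel heating element, U of 150 by 75 mm, lying
- partbin: bystander: small blue bin, 110 by 90 by 55 mm
- carton: bystander: cardboard carton, 90 by 120 by 60 mm
There are look-alikes about, which are no part of the job. Leave any pink look-alike of the cradle_base alone.

How it is judged:
On the way, in this order (a step that is already met when the one before it is completed fails the run):
1. the red-capped heater stands in the raised cradle, foot on the heel plate and tube in both Vs, let go (x of heater_mid in the frame of cradle_seat between -0.006 and 0.006 m and y of heater_mid in the frame of cradle_seat between -0.005 and 0.005 m and z of heater_mid in the frame of cradle_seat between -0.005 and 0.005 m and angle between the z axis of heater and the x axis of cradle_seat, either way round below 0.08 rad and x of heater_cap in the frame of cradle_seat above 0.05 m and contact force between the fingers and heater below 0.1 N and value of joint cradle above 0.8 rad), for 0.2 s.
2. the cradle has been pushed fully down with the heater lying in its Vs (x of heater_mid in the frame of cradle_seat between -0.008 and 0.008 m and y of heater_mid in the frame of cradle_seat between -0.005 and 0.005 m and z of heater_mid in the frame of cradle_seat between -0.005 and 0.005 m and angle between the z axis of heater and the x axis of cradle_seat, either way round below 0.08 rad and x of heater_cap in the frame of cradle_seat above 0.05 m and contact force between the fingers and heater below 0.1 N and value of joint cradle below 0.06 rad), for 0.2 s.
3. the heater is held across the middle of its tube, lifted level and clear of the cradle (contact force between the fingers and heater above 1 N and distance between the grasp point and heater_mid below 0.035 m and height (world z) of heater_mid above 0.085 m and angle between heater's own z axis and vertical between 1.2 and 1.94 rad), for 0.1 s.
At the end, for the whole second after the job is handed in: Heater released at rest in both saddles, cap at the orange end (middle within 8 mm along, 4 mm across and in height of tray_seat, within 0.04 rad of the tray's x axis); cradle under 0.1 rad; other heaters and bystanders within 20 mm of their start (x of heater_mid in the frame of tray_seat between -0.008 and 0.008 m and y of heater_mid in the frame of tray_seat between -0.004 and 0.004 m and z of heater_mid in the frame of tray_seat between -0.004 and 0.004 m and angle between the z axis of heater and the x axis of tray_seat, either way round below 0.04 rad and x of heater_cap in the frame of tray_seat above 0.05 m and contact force between the fingers and heater below 0.1 N and linear speed of heater below 0.02 m/s and value of joint cradle below 0.1 rad and distance of each of white_mid, yellow_mid, spray, pliers, driver, element, partbin, carton from where it was at the start of the episode below 0.02 m); the robot touches nothing.
It fails at once if the red-capped heater falls on to the bench (height (world z) of heater_mid below 0.025 m).
It fails at once if another heater or a bystander is moved by more than 20 mm (distance of any of white_mid, yellow_mid, spray, pliers, driver, element, partbin, carton from where it was at the start of the episode above 0.02 m).
It also fails if it takes over 58 s, if anything falls off the work surface, if the arm or the gripper's body presses on something with over 40 N, if the wrist force passes 120 N, or if a joint passes its speed limit or range.

## Working session

There is one attempt and no reset: what is moved stays moved. The work goes in short steps, Python scripts to look and compute and a tool call to move; the robot and the scene stay as the last step left them, time stands still between calls to the robot, and variables do not carry over. Pictures are saved under pics/ and viewed, at most 10 in all, crops included, and the job is handed in when it is done.

Besides the shell and the picture viewer there is one more tool, called after "Request:" as name(argument=value, ...) on one line, values as JSON. jog_arm: Moves the arm, as the interface text tells. Its arguments: {"type":"object","properties":{"motion":{"type":"array"},"squeeze":{"type":"number"}},"required":["motion"]}

```bash
ls; mkdir -p pics; python3 - <<'E'
from station import ctrl
import cv2,pprint
for n in("top","side"):
    cv2.imwrite(f"pics/{n}0.png",ctrl.camera(n)[:,:,::-1]); pprint.pprint(ctrl.camera_model(n))
o=ctrl.get_obs();pprint.pprint(o);print(ctrl.pinch_z)
E
```

```text
pics
{'intrinsics': array([[479.77251707,   0.        , 321.32676432],
       [  0.        , 479.77251707, 235.99339784],
       [  0.        ,   0.        ,   1.        ]]),
 'k1': -0.050431046670089165,
 'rvec': array([ 2.14050078, -2.17125483,  0.09881213]),
 'tvec': array([0.09007049, 0.4761645 , 1.10380443])}
{'intrinsics': array([[562.05383624,   0.        , 310.95892659],
       [  0.        , 562.05383624, 237.92026673],
       [  0.        ,   0.        ,   1.        ]]),
 'k1': -0.07467520679385616,
 'rvec': array([ 0.1081039 , -2.91087491,  1.11102834]),
 'tvec': array([0.47796409, 0.0504801 , 1.35927994])}
{'ee_pos': array([ 0.14072002, -0.53146867,  0.20495699]),
 'eef_rot': array([-3.14057645e+00, -6.00902332e-05,  2.58857119e-01]),
 'force': array([-0.43339346, -0.8768667 ,  0.02821204]),
 'grip_force': 0.0,
 'grip_width': 0.09393605669573281,
 'joint_vel': array([-4.58317839e-05, -9.28087975e-05, -1.01448903e-03, -2.85416328e-04,
       -1.62024587e-03,  5.47672474e-04]),
 'moment': array([ 0.01679472, -0.01611727,  0.03227998]),
 'qpos': array([-1.37857735e+00,  3.00432557e-01,  1.52146404e+00, -7.95877288e-06,
        1.32071401e+00, -6.66361951e-02]),
 'tau': array([ 1.67906546e-03, -5.32642472e+01, -3.53282690e+01,  7.09686032e-02,
        2.35025020e-02, -6.04702609e-05]),
 'time_s': 0.1}
0.0188
```

View pics/top0.png

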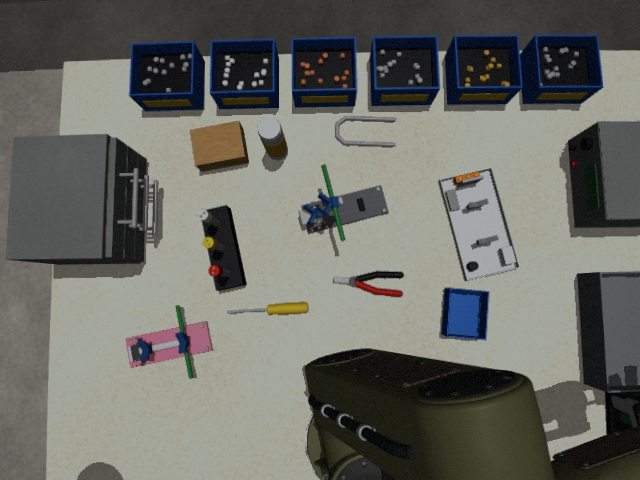

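View pics/side0.png

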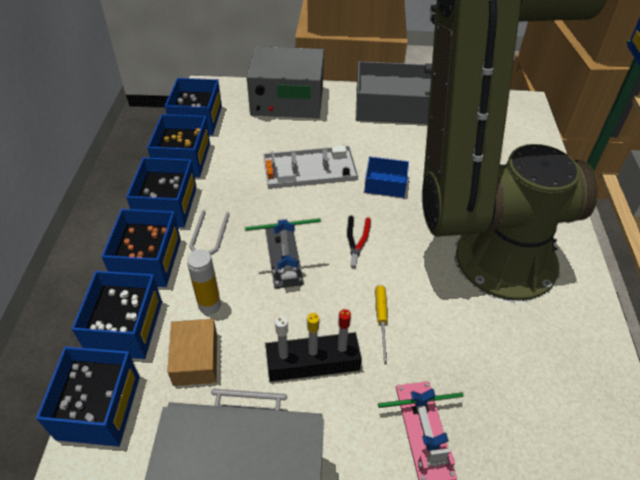

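The top view shows the rack at (222,247) with the red cap at (214,270), the true cradle on a grey base at (345,208) and the tray at (478,225) with its orange end at (467,178). The pink look-alike is at (168,343). In the side view, red is at (345,317), the cradle bar runs (247,229)–(320,221), and the tray is at (310,165).

```bash
cat > h.py <<'E'
import numpy as np,cv2
from station import ctrl
from scipy.spatial.transform import Rotation as Ro
M={n:ctrl.camera_model(n) for n in("top","side")}
def D(m): return np.array([m["k1"],0,0,0,0.])
def proj(n,P):
    m=M[n];return cv2.projectPoints(np.float64(P).reshape(-1,1,3),m["rvec"],m["tvec"],m["intrinsics"],D(m))[0][:,0]
def ray(n,uv):
    m=M[n];R=cv2.Rodrigues(m["rvec"])[0]
    p=cv2.undistortPoints(np.float64(uv).reshape(-1,1,2),m["intrinsics"],D(m))[:,0]
    d=np.c_[p,np.ones(len(p))]@R
    return -R.T@m["tvec"],d/np.linalg.norm(d,axis=1)[:,None]
def plane(n,uv,z):
    c,d=ray(n,uv);return c+d*((z-c[2])/d[:,2])[:,None]
def tri(a,b):
    (c1,d1),(c2,d2)=ray("top",[a]),ray("side",[b]);d1,d2=d1[0],d2[0]
    s=np.linalg.lstsq(np.c_[d1,-d2],c2-c1,rcond=None)[0]
    p,q=c1+s[0]*d1,c2+s[1]*d2;return (p+q)/2,np.linalg.norm(p-q)
def comps(n,img,lo,hi,box,amin=15):
    x0,y0,x1,y1=box;hsv=cv2.cvtColor(img[y0:y1,x0:x1],cv2.COLOR_BGR2HSV)
    k,l,s,c=cv2.connectedComponentsWithStats(cv2.inRange(hsv,lo,hi))
    return [(l==i,s[i],c[i]+[x0,y0]) for i in range(1,k) if s[i,4]>=amin]
E
python3 - <<'E'
from h import *
t=cv2.imread("pics/top0.png");s=cv2.imread("pics/side0.png")
c=lambda i,x,y,w,h,k:cv2.resize(i[y:y+h,x:x+w],None,fx=k,fy=k,interpolation=cv2.INTER_CUBIC)
m=np.zeros((600,800,3),np.uint8)
def put(a,x,y): m[y:y+a.shape[0],x:x+a.shape[1]]=a
put(c(t,295,160,100,75,4),0,0); put(c(s,240,210,100,75,4),400,0)
put(c(t,430,160,100,125,2.4),0,300); put(c(s,255,138,110,60,4)[:, :440],250,300)
put(c(t,195,200,55,95,3)[:285],690-52,300)
cv2.imwrite("pics/crop.png",m)
# green bar
for n,i,b in(("top",t,(300,150,370,250)),("side",s,(235,210,330,250))):
    for mk,st,ce in comps(n,i,(45,120,40),(80,255,255),b):
        ys,xs=np.nonzero(mk);r=cv2.minAreaRect(np.c_[xs+b[0],ys+b[1]].astype(np.float32));print(n,"green",st,np.round(ce,1),r)
for n,i,b in(("top",t,(190,200,250,295)),("side",s,(265,300,365,345))):
  for nm,lo,hi in(("red",(0,150,60),(8,255,255)),("yel",(18,130,80),(32,255,255))):
    for mk,st,ce in comps(n,i,lo,hi,b): print(n,nm,st,np.round(ce,1))
print(plane("top",[[214,270]],.17))
E
```

```text
Traceback (most recent call last):
ValueError: could not broadcast input array from shape (285,165,3) into shape (285,162,3)
```

```bash
python3 - <<'E'
from h import *
t=cv2.imread("pics/top0.png");s=cv2.imread("pics/side0.png")
c=lambda i,x,y,w,h,k:cv2.resize(i[y:y+h,x:x+w],None,fx=k,fy=k,interpolation=cv2.INTER_CUBIC)
m=np.zeros((600,800,3),np.uint8)
def put(a,x,y): a=a[:600-y,:800-x];m[y:y+a.shape[0],x:x+a.shape[1]]=a
put(c(t,295,160,100,75,4),0,0); put(c(s,240,210,100,75,4),400,0)
put(c(t,430,160,100,125,2.4),0,300); put(c(s,260,138,98,75,4),240,300)
put(c(t,195,200,55,95,3),635,300)
cv2.imwrite("pics/crop.png",m)
for n,i,b in(("top",t,(300,150,370,250)),("side",s,(235,210,330,250))):
    for mk,st,ce in comps(n,i,(45,120,40),(80,255,255),b):
        ys,xs=np.nonzero(mk);r=cv2.minAreaRect(np.c_[xs+b[0],ys+b[1]].astype(np.float32));print(n,"green",st,np.round(ce,1),r)
for n,i,b in(("top",t,(190,200,250,295)),("side",s,(265,300,365,345))):
  for nm,lo,hi in(("red",(0,150,60),(8,255,255)),("yel",(18,130,80),(32,255,255))):
    for mk,st,ce in comps(n,i,lo,hi,b): print(n,nm,st,np.round(ce,1))
print(plane("top",[[214,270]],.17))
E
```

```text
top green [ 22  15  11  32 109] [327.  180.7] ((327.0203857421875, 180.49472045898438), (32.01551818847656, 3.407696008682251), 75.3791275024414)
top green [ 33  57  11  33 131] [338.  222.1] ((338.1177062988281, 222.97059631347656), (33.46991729736328, 4.123105525970459), 75.96376037597656)
side green [58  9 27  5 55] [306.2 221.3] ((306.04620361328125, 221.3692626953125), (1.9845556020736694, 26.295364379882812), 82.87498474121094)
side green [11 14 31  6 66] [261.1 226.7] ((261.0545959472656, 226.9641571044922), (2.6289279460906982, 30.37872314453125), 83.2901611328125)
top red [19 65 11 12 87] [214.1 270.4]
top yel [13 37 11 11 98] [208.1 241.9]
side red [ 75  10  10  19 147] [344.2 319. ]
side yel [ 42  13  12  20 190] [312.7 322.1]
[[0.3946191  0.30232489 0.17      ]]
```

View pics/crop.png

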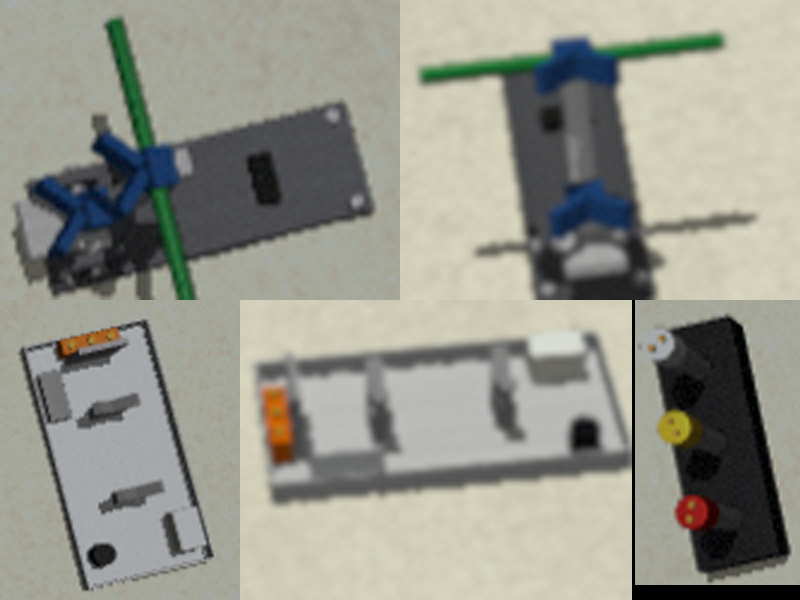

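The crop shows the bar's ends at top (323.8,165)/(343,239) and side (245.3,228.7)/(320.5,220). The base's free-end corners are at top (381.2,185.8)/(388,213.3). The tray rim corners are at top about (439,306−…), converted in code below.

```bash
python3 - <<'E'
from h import *
np.set_printoptions(precision=4,suppress=True)
t=cv2.imread("pics/top0.png");s=cv2.imread("pics/side0.png")
# bar: full-mask minAreaRect end points
def ends(i,b):
    P=np.vstack([np.argwhere(m)[:,::-1]+b[:2] for m,_,_ in comps('',i,(45,90,30),(80,255,255),b)]).astype(np.float32)
    vx,vy,x,y=cv2.fitLine(P,cv2.DIST_L2,0,.01,.01).ravel();k=(P-[x,y])@[vx,vy]
    return np.array([[x+vx*(k.min()-.3),y+vy*(k.min()-.3)],[x+vx*(k.max()+.3),y+vy*(k.max()+.3)]])
a=ends(t,(300,150,370,250));b=ends(s,(235,210,330,250));print(a,b)
a=a[np.argsort(a[:,1])];b=b[np.argsort(b[:,0])]
e=[tri(*x) for x in zip(a,b)];print("bar",e);d=e[0][0]-e[1][0];print(np.linalg.norm(d),(e[0][0]+e[1][0])/2,np.arctan2(d[1],d[0]))
c=plane("top",np.array([[345,103],[372,213]])/4+[295,160],.01);print("base free corners",c,c.mean(0)[:2],np.linalg.norm(c[0]-c[1]))
r=plane("top",np.array([[22,350-300],[147,22],[210,255],[85,288]])/2.4+[430,160],.018);print("tray",r,r.mean(0));
for i in range(4):print(np.linalg.norm(r[i]-r[(i+1)%4]),np.arctan2(*(r[i]-r[(i+1)%4])[1::-1]))
# caps: top face centre from top, cap mid from both
for n,(u,v) in dict(red=([214.1,270.4],[344.2,319]),yel=([208.1,241.9],[312.7,322.1])).items(): print(n,tri(u,v),plane("top",[u],.168),plane("side",[v],.152))
k=plane("top",np.array([[640,330],[738,320],[789,556],[707,578]])*1.0/3-[635/3,100]+[195,200],.05);print("rack",k)
E
```

```text
[[322.8365 164.4692]
 [342.6599 239.6635]] [[245.6266 228.4061]
 [319.3686 219.5538]]
bar [(array([0.619 , 0.076 , 0.1402]), np.float64(0.002181303963910815)), (array([0.4573, 0.0361, 0.1388]), np.float64(0.0016084961015527856))]
0.16649670103380904 [0.5381 0.056  0.1395] 0.24186430656339142
base free corners [[ 0.5993 -0.063   0.01  ]
 [ 0.5318 -0.0773  0.01  ]] [ 0.5655 -0.0701] 0.06902213944032672
tray [[ 0.6075 -0.2017  0.018 ]
 [ 0.6344 -0.329   0.018 ]
 [ 0.3994 -0.379   0.018 ]
 [ 0.3692 -0.2539  0.018 ]] [ 0.5026 -0.2909  0.018 ]
0.13020207268642842 1.7794344282145746
0.24027412225839356 0.20926419270332122
0.12867057069554635 -1.3334065749473007
0.24397922666947064 -2.9258427593299863
red (array([0.3943, 0.306 , 0.1542]), np.float64(0.0002804104375467992)) [[0.3939 0.3026 0.168 ]] [[0.3941 0.3045 0.152 ]]
yel (array([0.4536, 0.3188, 0.1566]), np.float64(0.001330975205952513)) [[0.4531 0.3158 0.168 ]] [[0.4531 0.3159 0.152 ]]
rack [[0.5406 0.3742 0.05  ]
 [0.5472 0.2971 0.05  ]
 [0.3636 0.2564 0.05  ]
 [0.3476 0.3195 0.05  ]]
```

```bash
cat >> h.py <<'E'
def plan(wps,start=None):
    """wps: (xyz, R or rpy[roll,pitch,yaw], nrows). prints tool-frame rows, rounded, with carried rounding error"""
    o=ctrl.get_obs()
    p,R=(o["ee_pos"],Ro.from_euler("xyz",o["eef_rot"])) if start is None else start
    for q,a,n in wps:
        q=np.array(q);Rt=a if isinstance(a,Ro) else Ro.from_euler("xyz",a)
        p0,R0=p,R;w=(R0.inv()*Rt).as_rotvec()
        for i in range(1,n+1):
            pt=p0+(q-p0)*i/n;Rg=R0*Ro.from_rotvec(w*i/n)
            d=np.round(R.inv().apply(pt-p),3);v=np.round((R.inv()*Rg).as_rotvec(),3)
            p=p+R.apply(d);R=R*Ro.from_rotvec(v)
            print([float(x) for x in np.r_[d,v]+0.0], "!!" if np.linalg.norm(d)>.05 or np.linalg.norm(v)>.149 else "")
        print("--",np.round(p,4))
    return p,R
# cradle geometry (estimates)
psi=0.236; bx=np.array([np.sin(psi),-np.cos(psi),0]);by=np.array([np.cos(psi),np.sin(psi),0]);ez=np.array([0,0,1.])
hinge=np.array([.5265,.0952,.028])
def cr(q): return np.cos(q)*bx+np.sin(q)*ez, -np.sin(q)*bx+np.cos(q)*ez
def heel(q): cx,cz=cr(q);return hinge+.006*cx+.034*cz
def toolR(zax,yax): return Ro.from_matrix(np.c_[np.cross(yax,zax),yax,zax])
E
python3 -c "
from h import *
plan([([.38,-.35,.26],[np.pi,0,.5],7),([.5,0,.26],[np.pi,0,1.1],8),([.394,.3035,.215],[np.pi,0,1.796],8)])"
```

```text
[0.04, -0.016, -0.008, 0.0, 0.0, -0.034] 
[0.04, -0.015, -0.008, 0.0, 0.0, -0.035] 
[0.041, -0.014, -0.008, 0.0, 0.0, -0.034] 
[0.041, -0.012, -0.007, -0.001, 0.0, -0.035] 
[0.041, -0.011, -0.008, 0.0, 0.0, -0.034] 
[0.042, -0.009, -0.008, 0.0, 0.0, -0.035] 
[0.042, -0.008, -0.008, 0.0, 0.0, -0.034] 
-- [ 0.3796 -0.35    0.2601]
[0.034, -0.031, 0.0, 0.0, 0.0, -0.075] 
[0.037, -0.029, 0.0, 0.0, 0.0, -0.075] 
[0.038, -0.025, 0.0, 0.0, 0.0, -0.075] 
[0.04, -0.023, 0.0, 0.0, 0.0, -0.075] 
[0.042, -0.02, 0.0, 0.0, 0.0, -0.075] 
[0.043, -0.016, 0.0, 0.0, 0.0, -0.075] 
[0.045, -0.014, 0.0, 0.0, 0.0, -0.075] 
[0.045, -0.009, 0.0, 0.0, 0.0, -0.075] 
-- [ 5.003e-01 -2.000e-04  2.601e-01]
[0.028, -0.029, 0.006, 0.0, 0.0, -0.087] 
[0.03, -0.027, 0.005, 0.0, 0.0, -0.087] 
[0.032, -0.023, 0.006, 0.0, 0.0, -0.087] 
[0.035, -0.021, 0.006, 0.0, 0.0, -0.087] 
[0.036, -0.018, 0.005, 0.0, 0.0, -0.087] 
[0.037, -0.015, 0.006, 0.0, 0.0, -0.087] 
[0.039, -0.011, 0.005, 0.0, 0.0, -0.087] 
[0.039, -0.008, 0.006, 0.0, 0.0, -0.087] 
-- [0.3941 0.3032 0.2151]
```

Request:
jog_arm(motion=[[0.04, -0.016, -0.008, 0, 0, -0.034, 0], [0.04, -0.015, -0.008, 0, 0, -0.035, 0], [0.041, -0.014, -0.008, 0, 0, -0.034, 0], [0.041, -0.012, -0.007, 0, 0, -0.035, 0], [0.041, -0.011, -0.008, 0, 0, -0.034, 0]], squeeze=30)

```text
time_s: 0.6
ee_pos: [0.3124, -0.4005, 0.2445]
eef_rot: [-3.141, 0.0, 0.432]
force: [-0.7, 0.1, -0.0]
grip_width: 0.0574
grip_force: 0.0
```

Request:
jog_arm(motion=[[0.042, -0.009, -0.008, 0, 0, -0.035, 0], [0.042, -0.008, -0.008, 0, 0, -0.034, 0], [0.034, -0.031, 0, 0, 0, -0.075, 0], [0.037, -0.029, 0, 0, 0, -0.075, 0], [0.038, -0.025, 0, 0, 0, -0.075, 0]])

```text
time_s: 1.1
ee_pos: [0.4252, -0.2174, 0.2602]
eef_rot: [-3.141, 0.0, 0.728]
force: [1.4, -0.2, -1.0]
grip_width: 0.047
grip_force: 0.0
```

Request:
jog_arm(motion=[[0.04, -0.023, 0, 0, 0, -0.075, 0], [0.042, -0.02, 0, 0, 0, -0.075, 0], [0.043, -0.016, 0, 0, 0, -0.075, 0], [0.045, -0.014, 0, 0, 0, -0.075, 0], [0.045, -0.009, 0, 0, 0, -0.075, 0]])

```text
time_s: 1.6
ee_pos: [0.5005, 0.0016, 0.2604]
eef_rot: [-3.141, 0.0, 1.103]
force: [0.7, -1.3, -0.7]
grip_width: 0.047
grip_force: 0.0
```

Request:
jog_arm(motion=[[0.028, -0.029, 0.006, 0, 0, -0.087, 0], [0.03, -0.027, 0.005, 0, 0, -0.087, 0], [0.032, -0.023, 0.006, 0, 0, -0.087, 0], [0.035, -0.021, 0.006, 0, 0, -0.087, 0], [0.036, -0.018, 0.005, 0, 0, -0.087, 0]])

```text
time_s: 2.1
ee_pos: [0.4332, 0.1909, 0.232]
eef_rot: [-3.141, 0.0, 1.538]
force: [0.7, 0.0, -0.1]
grip_width: 0.0471
grip_force: 0.0
```

Request:
jog_arm(motion=[[0.037, -0.015, 0.006, 0, 0, -0.087, 0], [0.039, -0.011, 0.005, 0, 0, -0.087, 0], [0.039, -0.008, 0.006, 0, 0, -0.087, 0], [0, 0, 0, 0, 0, 0, 0], [0, 0, 0, 0, 0, 0, 0]])

```text
time_s: 2.6
ee_pos: [0.3938, 0.3032, 0.2151]
eef_rot: [-3.141, 0.0, 1.797]
force: [0.4, 0.3, -0.1]
grip_width: 0.0471
grip_force: 0.0
```

```bash
python3 -c "
from h import *
plan([([.394,.3035,.138],[np.pi,0,1.796],3)])
for n in('top','side'): cv2.imwrite(f'pics/{n}1.png',ctrl.camera(n)[:,:,::-1])
a=cv2.imread('pics/side1.png')[240:400,240:400];b=cv2.imread('pics/top1.png')[180:340,140:300]
cv2.imwrite('pics/c1.png',cv2.resize(np.hstack([a,b]),None,fx=2.5,fy=2.5))"
```

```text
[0.0, 0.0, 0.026, 0.0, 0.0, 0.0] 
[0.0, 0.0, 0.025, -0.001, 0.0, 0.0] 
[0.0, 0.0, 0.026, 0.0, 0.0, 0.001] 
-- [0.3938 0.3032 0.1381]
```

View pics/c1.png

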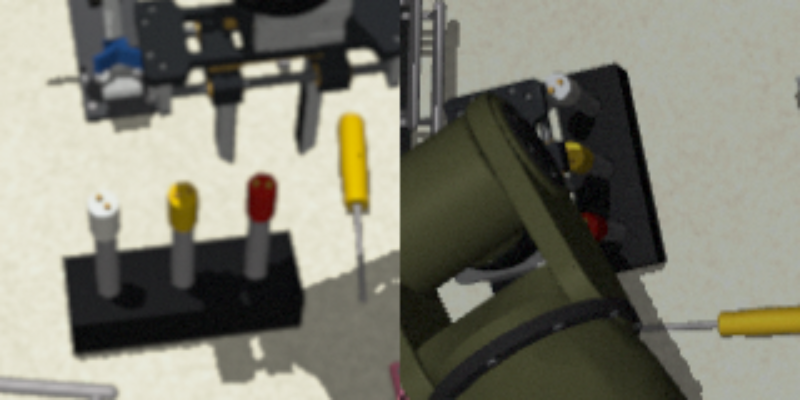

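The side crop shows the two fingertips (about 225 and 305 px) straddling the red cap at 262 px, clear of yellow. I'll descend and grip.

Request:
jog_arm(motion=[[0, 0, 0.026, 0, 0, 0, 0], [0, 0, 0.026, 0, 0, 0, 0], [0, 0, 0.025, 0, 0, 0, 0], [0, 0, 0, 0, 0, 0, 0], [0, 0, 0, 0, 0, 0, 0]])

```text
time_s: 3.2
ee_pos: [0.3948, 0.3025, 0.1393]
eef_rot: [3.141, -0.0, 1.794]
force: [0.4, 0.6, 0.1]
grip_width: 0.0471
grip_force: 0.0
```

Request:
jog_arm(motion=[[0, 0, 0, 0, 0, 0, -0.8], [0, 0, 0, 0, 0, 0, -0.8], [0, 0, 0, 0, 0, 0, -0.8], [0, 0, 0, 0, 0, 0, -0.8], [0, 0, -0.005, 0, 0, 0, -0.8]])

```text
time_s: 3.7
ee_pos: [0.3939, 0.3028, 0.1432]
eef_rot: [-3.141, 0.0, 1.796]
force: [0.3, -1.3, -2.1]
grip_width: 0.0235
grip_force: 30.0
```

Request:
jog_arm(motion=[[0, 0, -0.02, 0, 0, 0, -0.8], [0, 0, -0.025, 0, 0, 0, -0.8], [0, 0, -0.025, 0, 0, 0, -0.8], [0, 0, -0.03, 0, 0, 0, -0.8], [0, 0, 0, 0, 0, 0, -0.8]])

```text
time_s: 4.2
ee_pos: [0.3951, 0.3037, 0.2471]
eef_rot: [3.136, -0.002, 1.796]
force: [0.3, 0.2, -2.0]
grip_width: 0.0235
grip_force: 30.0
```

```bash
python3 -c "
from h import *
a=cv2.cvtColor(ctrl.camera('side'),cv2.COLOR_RGB2BGR);cv2.imwrite('pics/side2.png',a)
q=1.134;cx,cz=cr(q);h=heel(q);Rt=toolR(-cx,by)
o=ctrl.get_obs();R0=Ro.from_euler('xyz',o['eef_rot']);print(R0.as_matrix()[:,1],by,o['ee_pos'])
if R0.as_matrix()[:,1]@by<0: Rt=toolR(-cx,-by)
L=.128
P=lambda dx,dz:h+(L+dx)*cx+dz*cz
print('target',P(0,0),Rt.as_euler('xyz'))
plan([(P(.012,.09),Rt,5),(P(.012,.05),Rt,1)])
b=cv2.resize(a[180:340,240:400],None,fx=3,fy=3);cv2.imwrite('pics/c2.png',b)"
```

```text
[0.97477301 0.22318416 0.00252997] [0.97228101 0.23381538 0.        ] [0.39456504 0.30324603 0.24460547]
target [0.532551   0.07003795 0.16380227] [ 3.14159265 -0.43679633  1.80679633]
[-0.036, 0.016, 0.006, 0.001, 0.087, -0.002] 
[-0.037, 0.017, 0.004, 0.001, 0.087, -0.002] 
[-0.037, 0.016, -0.001, 0.001, 0.088, -0.002] 
[-0.037, 0.016, -0.003, 0.001, 0.087, -0.002] 
[-0.036, 0.016, -0.006, 0.001, 0.087, -0.002] 
-- [0.5147 0.1449 0.2125]
[-0.04, 0.0, 0.0, 0.0, 0.0, 0.0] 
-- [0.5232 0.1097 0.1956]
```

View pics/c2.png

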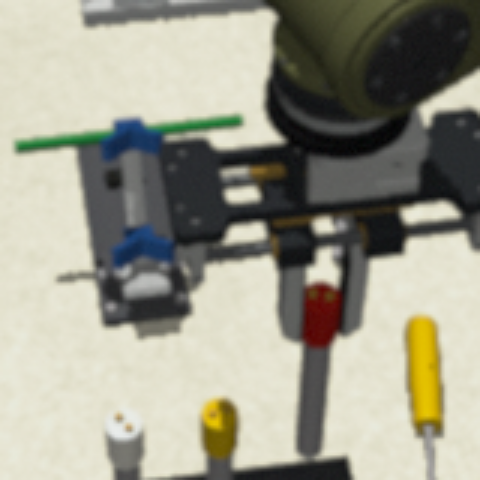

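The heater is held in the cap, hanging straight and out of the bore. Moving to the approach pose.

Request:
jog_arm(motion=[[-0.036, 0.016, 0.006, 0, 0.087, -0.002, -0.8], [-0.037, 0.017, 0.004, 0.001, 0.087, -0.002, -0.8], [-0.037, 0.016, -0.001, 0.001, 0.088, -0.002, -0.8], [-0.037, 0.016, -0.003, 0.001, 0.087, -0.002, -0.8], [-0.036, 0.016, -0.006, 0.001, 0.087, -0.002, -0.8]])

```text
time_s: 4.75
ee_pos: [0.5146, 0.1429, 0.21]
eef_rot: [-3.139, -0.44, 1.805]
force: [0.5, 1.9, -1.7]
grip_width: 0.0233
grip_force: 30.0
```

Request:
jog_arm(motion=[[-0.02, 0, 0, 0, 0, 0, -0.8], [-0.02, 0, 0, 0, 0, 0, -0.8], [0, 0, 0, 0, 0, 0, -0.8], [0, 0, 0, 0, 0, 0, -0.8]])

```text
time_s: 5.15
ee_pos: [0.5223, 0.1095, 0.1935]
eef_rot: [-3.138, -0.437, 1.804]
force: [0.8, 0.7, -1.6]
grip_width: 0.0233
grip_force: 30.0
```

```bash
python3 -c "
from h import *
q=1.134;cx,cz=cr(q);h=heel(q)
I={n:cv2.cvtColor(ctrl.camera(n),cv2.COLOR_RGB2BGR) for n in('side','top')}
o=ctrl.get_obs();p=o['ee_pos'];R=Ro.from_euler('xyz',o['eef_rot']);print(p,o['eef_rot'],h+.14*cx+.05*cz)
d=-R.as_matrix()[:,2];foot=p-.128*d
out=[]
for n,(x,y,w,hh) in dict(side=(220,190,130,130),top=(280,140,130,130)).items():
    a=I[n].copy();cv2.imwrite(f'pics/{n}3.png',a);k=3
    b=cv2.resize(a[y:y+hh,x:x+w],None,fx=k,fy=k,interpolation=cv2.INTER_CUBIC)
    for P,c in((foot,(0,0,255)),(foot+.104*d,(0,0,255)),(h,(0,255,255)),(h+.068*cx,(0,255,255)),(h+.112*cx,(0,255,255))):
        u=(proj(n,P)[0]+.5-[x,y])*k;cv2.circle(b,tuple(int(round(v)) for v in u),2,c,-1)
    out.append(b)
cv2.imwrite('pics/c3.png',np.hstack(out))"
```

```text
[0.52244775 0.11015141 0.19444847] [-3.13949754 -0.43605551  1.80636649] [0.52314482 0.10915196 0.19582755]
```

View pics/c3.png

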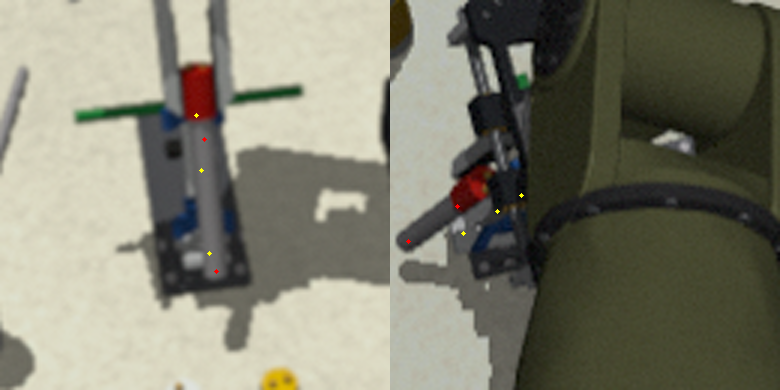

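The model points (red) fall on the real tube in both views, and the seat line (yellow) runs through the Vs to within about 1 mm. I'll go in along the open side.

Request:
jog_arm(motion=[[-0.015, 0, 0, 0, 0, 0, -0.8], [-0.015, 0, 0, 0, 0, 0, -0.8], [-0.01, 0, 0, 0, 0, 0, -0.8], [-0.006, 0, 0, 0, 0, 0, -0.8], [0, 0, 0, 0, 0, 0, -0.8]])

```text
time_s: 5.75
ee_pos: [0.5325, 0.068, 0.1745]
eef_rot: [-3.139, -0.436, 1.804]
force: [-0.1, 0.2, -2.1]
grip_width: 0.0233
grip_force: 30.0
```

Request:
jog_arm(motion=[[-0.002, 0, 0, 0, 0, 0, -0.8], [-0.001, 0, 0, 0, 0, 0, -0.8], [0, 0, 0, 0, 0, 0, -0.8], [0, 0, 0, 0, 0, 0, -0.8]])

```text
time_s: 6.15
ee_pos: [0.5331, 0.0663, 0.174]
eef_rot: [-3.14, -0.436, 1.806]
force: [-0.0, 0.4, -2.2]
grip_width: 0.0236
grip_force: 30.0
```

Request:
jog_arm(motion=[[-0.001, 0, 0, 0, 0, 0, -0.8], [-0.001, 0, 0, 0, 0, 0, -0.8], [0, 0, 0, 0, 0, 0, -0.8]])

```text
time_s: 6.45
ee_pos: [0.5337, 0.0647, 0.1733]
eef_rot: [-3.141, -0.437, 1.806]
force: [1.2, 5.2, 1.9]
grip_width: 0.0234
grip_force: 30.0
```

Request:
jog_arm(motion=[[-0.001, 0, 0, 0, 0, 0, -0.8], [-0.001, 0, 0, 0, 0, 0, -0.8], [0, 0, 0, 0, 0, 0, -0.8]])

```text
time_s: 6.75
ee_pos: [0.5343, 0.0628, 0.1725]
eef_rot: [-3.141, -0.436, 1.806]
force: [2.8, 4.4, 1.9]
grip_width: 0.0234
grip_force: 30.0
```

Request:
jog_arm(motion=[[0.001, 0.001, 0.003, 0, 0, 0, -0.8], [0, 0, 0.003, 0, 0, 0, -0.8], [0, 0, 0.002, 0, 0, 0, -0.8], [0, 0, 0, 0, 0, 0, -0.8]])

```text
time_s: 7.15
ee_pos: [0.5337, 0.067, 0.1649]
eef_rot: [-3.139, -0.436, 1.805]
force: [1.5, 2.3, -2.2]
grip_width: 0.0238
grip_force: 30.0
```

Request:
jog_arm(motion=[[0, 0, 0.001, 0, 0, 0, -0.8], [0, 0, 0.001, 0, 0, 0, -0.8], [0, 0, 0, 0, 0, 0, -0.8]])

```text
time_s: 7.45
ee_pos: [0.5342, 0.0672, 0.1647]
eef_rot: [3.142, -0.435, 1.806]
force: [0.4, -5.3, 10.0]
grip_width: 0.0233
grip_force: 30.0
```

Request:
jog_arm(motion=[[0, 0, -0.001, 0, 0, 0, -0.8], [0, 0, 0, 0, 0, 0, -0.3], [0, 0, 0, 0, 0, 0, 0.0], [0, 0, 0, 0, 0, 0, 0.0], [0, 0, 0, 0, 0, 0, 0.0]])

```text
time_s: 7.95
ee_pos: [0.5337, 0.0674, 0.1643]
eef_rot: [-3.139, -0.436, 1.806]
force: [-0.6, -0.6, -0.3]
grip_width: 0.0468
grip_force: 0.0
```

```bash
python3 -c "
from h import *
a=cv2.cvtColor(ctrl.camera('side'),cv2.COLOR_RGB2BGR);cv2.imwrite('pics/side4.png',a)
o=ctrl.get_obs();print(o['ee_pos'],o['force'],o['grip_width'],o['time_s'])
cv2.imwrite('pics/c4.png',cv2.resize(a[190:320,220:350],None,fx=4,fy=4,interpolation=cv2.INTER_CUBIC))"
```

```text
[0.53373689 0.06743118 0.16430369] [ 0.56218143  0.04040769 -0.10076021] 0.04705656579246864 8.0
```

View pics/c4.png

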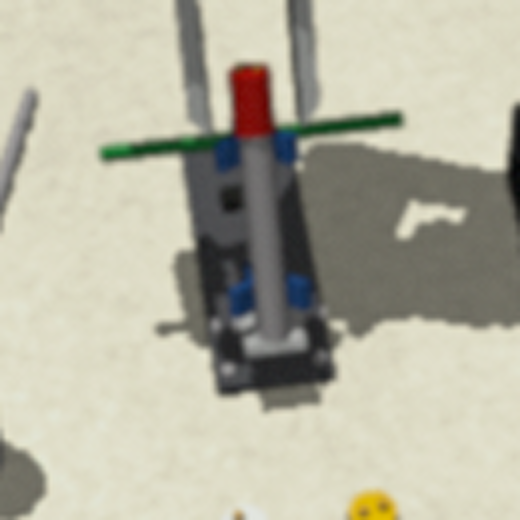

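The heater is seated symmetrically in both Vs with its foot on the heel, and the fingers are clear on each side. Next: retreat, shut the fingers and plan the push.

```bash
cat > push.py <<'E'
from h import *
Rv=Ro.from_euler("xyz",[np.pi,0,1.807])
r,s=.1184,-.07
def B(th): return hinge+s*by+r*np.cos(th)*bx+r*np.sin(th)*ez
def face(th,gap=0): 
    return B(th)-(.013+gap)*bx-.008*ez
E
python3 -c "
from push import *
o=ctrl.get_obs();p=o['ee_pos'];R=Ro.from_euler('xyz',o['eef_rot']);z=R.as_matrix()[:,2]
print(B(1.219),face(1.219,.02))
e=plan([(p-.06*z,R,3),(np.r_[face(1.219,.025)[:2],.23],Rv,4),(face(1.219,.025),Rv,3),(face(1.219,.004),Rv,2)])
print('push');e=plan([(face(t),Rv,3) for t in(1.1,.95,.8)],e)"
```

```text
[0.46797972 0.039165   0.13914862] [0.46026381 0.07125027 0.13114862]
[0.0, 0.0, -0.02, 0.0, 0.0, 0.0] 
[0.0, 0.0, -0.02, 0.0, 0.0, 0.0] 
[0.0, 0.0, -0.02, 0.0, 0.0, 0.0] 
-- [0.5398 0.0428 0.2187]
[0.013, -0.018, 0.003, 0.0, -0.109, 0.0] 
[0.013, -0.017, 0.001, -0.001, -0.109, 0.0] 
[0.013, -0.018, 0.0, 0.0, -0.109, -0.001] 
[0.013, -0.018, -0.001, -0.001, -0.109, 0.0] 
-- [0.4588 0.076  0.23  ]
[0.0, 0.0, 0.033, 0.0, 0.0, 0.0] 
[0.0, 0.0, 0.033, 0.0, 0.0, 0.0] 
[0.0, 0.0, 0.033, 0.0, 0.0, 0.0] 
-- [0.4588 0.076  0.131 ]
[-0.01, 0.0, 0.0, 0.0, 0.0, 0.0] 
[-0.011, 0.0, 0.0, 0.0, 0.0, 0.0] 
-- [0.4637 0.0556 0.131 ]
push
[-0.006, 0.0, 0.002, 0.0, 0.0, 0.0] 
[-0.005, 0.0, 0.002, 0.0, 0.0, 0.0] 
[-0.006, 0.0, 0.001, 0.0, 0.0, 0.0] 
-- [0.4677 0.0391 0.126 ]
[-0.005, 0.0, 0.003, 0.0, 0.0, 0.0] 
[-0.005, 0.0, 0.003, 0.0, 0.0, 0.0] 
[-0.005, 0.0, 0.004, 0.0, 0.0, 0.0] 
-- [0.4712 0.0245 0.116 ]
[-0.005, 0.0, 0.004, 0.0, 0.0, 0.0] 
[-0.004, 0.0, 0.003, 0.0, 0.0, 0.0] 
[-0.005, 0.0, 0.004, 0.0, 0.0, 0.0] 
-- [0.4745 0.0109 0.105 ]
```

Request:
jog_arm(motion=[[0, 0, -0.015, 0, 0, 0, 0], [0, 0, -0.025, 0, 0, 0, 0], [0, 0, -0.025, 0, 0, 0, 0], [0.013, -0.018, 0.003, 0, -0.109, 0, -1], [0.013, -0.017, 0.001, 0, -0.109, 0, -1]])

```text
time_s: 8.5
ee_pos: [0.5002, 0.0566, 0.2295]
eef_rot: [-3.141, -0.214, 1.804]
force: [-0.2, 0.7, -0.5]
grip_width: 0.0344
grip_force: 0.0
```

Request:
jog_arm(motion=[[0.013, -0.018, 0, 0, -0.109, 0, -1], [0.013, -0.018, 0, 0, -0.109, 0, -1], [0, 0, 0, 0, 0, 0, -1], [0, 0, 0, 0, 0, 0, -1]])

```text
time_s: 8.9
ee_pos: [0.4592, 0.0747, 0.234]
eef_rot: [-3.141, -0.001, 1.808]
force: [0.1, 0.1, -0.0]
grip_width: 0.0027
grip_force: 0.0
```

```bash
python3 -c "
from push import *
a=cv2.cvtColor(ctrl.camera('side'),cv2.COLOR_RGB2BGR);cv2.imwrite('pics/side5.png',a)
e=plan([(face(1.219,.025),Rv,3),(face(1.219,.004),Rv,2)])
for b in [(235,205,330,250)]:
  for m,st,c in comps('',a,(45,90,30),(80,255,255),b): print(st,c)
d=cv2.absdiff(a,cv2.imread('pics/side4.png'))
cv2.imwrite('pics/c5.png',cv2.resize(a[150:320,200:370],None,fx=3,fy=3))"
```

```text
[0.001, 0.0, 0.034, -0.001, 0.0, 0.0] 
[0.0, 0.0, 0.034, 0.0, -0.001, 0.0] 
[0.001, 0.0, 0.035, -0.001, 0.0, 0.0] 
-- [0.4589 0.0761 0.1307]
[-0.011, 0.0, 0.0, 0.0, 0.0, 0.0] 
[-0.01, 0.0, 0.0, 0.0, 0.0, 0.0] 
-- [0.4638 0.0557 0.1307]
[55 14 30  5 69] [305.15942029 220.84057971]
[11 19 30  6 82] [260.87804878 226.25609756]
```

View pics/c5.png

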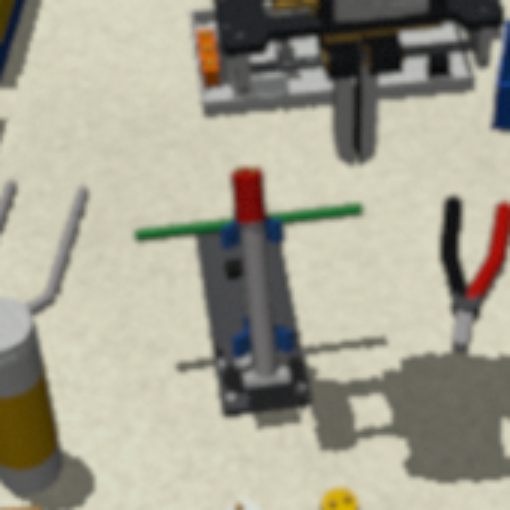

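The heater stands alone in the cradle with the shut fingers above the near end of the bar. Now descend and push.

Request:
jog_arm(motion=[[0, 0, 0.034, 0, 0, 0, -1], [0, 0, 0.034, 0, 0, 0, -1], [0.001, 0, 0.035, 0, 0, 0, -1], [-0.01, 0, 0, 0, 0, 0, -1], [-0.01, 0, 0, 0, 0, 0, -1]])

```text
time_s: 9.45
ee_pos: [0.4643, 0.0543, 0.1312]
eef_rot: [-3.139, -0.001, 1.806]
force: [-0.3, -0.0, 0.9]
grip_width: 0.0004
grip_force: 0.0
```

Request:
jog_arm(motion=[[-0.006, 0, 0.002, 0, 0, 0, -1], [-0.005, 0, 0.002, 0, 0, 0, -1], [-0.006, 0, 0.001, 0, 0, 0, -1], [-0.005, 0, 0.003, 0, 0, 0, -1]])

```text
time_s: 9.85
ee_pos: [0.4692, 0.0339, 0.1234]
eef_rot: [-3.141, -0.0, 1.806]
force: [-0.3, 3.8, 2.2]
grip_width: 0.0005
grip_force: 1.8
```

Request:
jog_arm(motion=[[-0.005, 0, 0.003, 0, 0, 0, -1], [-0.005, 0, 0.004, 0, 0, 0, -1], [-0.005, 0, 0.004, 0, 0, 0, -1], [-0.005, 0, 0.004, 0, 0, 0, -1], [-0.004, 0, 0.003, 0, 0, 0, -1]])

```text
time_s: 10.35
ee_pos: [0.4743, 0.0106, 0.1042]
eef_rot: [-3.14, -0.0, 1.806]
force: [1.2, 7.4, -2.2]
grip_width: 0.0003
grip_force: 3.3
```

```bash
python3 -c "
from push import *
a=cv2.cvtColor(ctrl.camera('side'),cv2.COLOR_RGB2BGR);cv2.imwrite('pics/side6.png',a)
# cradle angle from far bar end in the side view
P=np.vstack([np.argwhere(m)[:,::-1]+[225,190] for m,st,c in comps('',a,(45,90,30),(80,255,255),(225,190,310,250))])
e=P[P[:,0]<=P[:,0].min()+1].mean(0);print(e)
E=lambda t:proj('side',hinge+.084*by+r*np.cos(t)*bx+r*np.sin(t)*ez)[0]
for t in np.arange(.5,1.3,.08): print(round(t,2),E(t))
print(ctrl.get_obs()['ee_pos'],face(.8),B(.8))"
```

```text
[245.5 222.5]
0.5 [245.45409772 224.59297725]
0.58 [245.33745004 223.71411239]
0.66 [245.25748418 223.14275115]
0.74 [245.21548201 222.88915914]
0.82 [245.2125408  222.96195638]
0.9 [245.24954742 223.36789614]
0.98 [245.32715162 224.11163984]
1.06 [245.44573907 225.19553321]
1.14 [245.60540482 226.61939011]
1.22 [245.80592797 228.38029096]
[0.47422087 0.01021947 0.10374118] [0.47468818 0.01126904 0.10493496] [ 0.47772778 -0.00137061  0.11293496]
```

```bash
python3 -c "
from push import *
U=lambda t,g=.005: B(t)-.002*bx+g*ez
e=plan([(face(.8,.012),Rv,1),(np.r_[face(.8,.012)[:2],.128],Rv,1),(U(.8,.013),Rv,1),(U(.8,.006),Rv,1)])
print('push');e=plan([(U(t),Rv,n) for t,n in((.65,4),(.5,4),(.35,4),(.2,4),(.1,3),(.07,1))],e)"
```

```text
[0.013, 0.001, -0.001, -0.002, 0.0, -0.001] 
-- [0.4722 0.0231 0.1047]
[0.0, 0.0, -0.023, 0.0, 0.0, 0.0] 
-- [0.4722 0.0231 0.1277]
[-0.023, 0.0, 0.002, 0.0, 0.0, 0.0] 
-- [0.4776 0.0007 0.1257]
[0.0, 0.0, 0.007, 0.0, 0.0, 0.0] 
-- [0.4776 0.0007 0.1187]
push
[-0.003, 0.0, 0.004, 0.0, 0.0, 0.0] 
[-0.003, 0.0, 0.003, 0.0, 0.0, 0.0] 
[-0.003, 0.0, 0.004, 0.0, 0.0, 0.0] 
[-0.003, 0.0, 0.003, 0.0, 0.0, 0.0] 
-- [ 0.4804 -0.0109  0.1047]
[-0.002, 0.0, 0.004, 0.0, 0.0, 0.0] 
[-0.003, 0.0, 0.003, 0.0, 0.0, 0.0] 
[-0.002, 0.0, 0.004, 0.0, 0.0, 0.0] 
[-0.003, 0.0, 0.004, 0.0, 0.0, 0.0] 
-- [ 0.4827 -0.0206  0.0897]
[-0.002, 0.0, 0.004, 0.0, 0.0, 0.0] 
[-0.001, 0.0, 0.004, 0.0, 0.0, 0.0] 
[-0.002, 0.0, 0.004, 0.0, 0.0, 0.0] 
[-0.002, 0.0, 0.004, 0.0, 0.0, 0.0] 
-- [ 0.4843 -0.0274  0.0737]
[-0.001, 0.0, 0.004, 0.0, 0.0, 0.0] 
[-0.001, 0.0, 0.005, 0.0, 0.0, 0.0] 
[-0.001, 0.0, 0.004, 0.0, 0.0, 0.0] 
[-0.002, 0.0, 0.004, 0.0, 0.0, 0.0] 
-- [ 0.4855 -0.0323  0.0567]
[0.0, 0.0, 0.004, 0.0, 0.0, 0.0] 
[-0.001, 0.0, 0.004, 0.0, 0.0, 0.0] 
[0.0, 0.0, 0.004, 0.0, 0.0, 0.0] 
-- [ 0.4857 -0.0333  0.0447]
[-0.001, 0.0, 0.003, 0.0, 0.0, 0.0] 
-- [ 0.486  -0.0342  0.0417]
```

Request:
jog_arm(motion=[[0.013, 0.001, 0, 0, 0, 0, -1], [0, 0, -0.025, 0, 0, 0, -1], [-0.023, 0, 0.002, 0, 0, 0, -1], [0, 0, 0.007, 0, 0, 0, -1], [-0.003, 0, 0.004, 0, 0, 0, -1]])

```text
time_s: 10.9
ee_pos: [0.4779, -0.0011, 0.1159]
eef_rot: [-3.139, -0.0, 1.806]
force: [-0.7, -1.8, 7.2]
grip_width: 0.0006
grip_force: 3.7
```

Request:
jog_arm(motion=[[-0.003, 0, 0.004, 0, 0, 0, -1], [-0.003, 0, 0.004, 0, 0, 0, -1], [-0.003, 0, 0.004, 0, 0, 0, -1], [-0.002, 0, 0.004, 0, 0, 0, -1], [-0.003, 0, 0.004, 0, 0, 0, -1]])

```text
time_s: 11.4
ee_pos: [0.4819, -0.0152, 0.0967]
eef_rot: [-3.141, 0.001, 1.807]
force: [0.6, -3.4, 5.6]
grip_width: 0.0008
grip_force: 2.9
```

Request:
jog_arm(motion=[[-0.002, 0, 0.004, 0, 0, 0, -1], [-0.003, 0, 0.004, 0, 0, 0, -1], [-0.002, 0, 0.004, 0, 0, 0, -1], [-0.001, 0, 0.004, 0, 0, 0, -1], [-0.002, 0, 0.004, 0, 0, 0, -1]])

```text
time_s: 11.9
ee_pos: [0.4838, -0.0248, 0.0763]
eef_rot: [-3.14, -0.0, 1.807]
force: [2.5, -1.0, 3.4]
grip_width: 0.0005
grip_force: 1.5
```

Request:
jog_arm(motion=[[-0.002, 0, 0.004, 0, 0, 0, -1], [-0.001, 0, 0.004, 0, 0, 0, -1], [-0.001, 0, 0.004, 0, 0, 0, -1], [-0.001, 0, 0.004, 0, 0, 0, -1], [-0.001, 0, 0.004, 0, 0, 0, -1]])

```text
time_s: 12.4
ee_pos: [0.4851, -0.0309, 0.0563]
eef_rot: [-3.14, -0.0, 1.806]
force: [0.4, -1.5, 2.8]
grip_width: 0.0003
grip_force: 1.3
```

Request:
jog_arm(motion=[[0, 0, 0.004, 0, 0, 0, -1], [-0.001, 0, 0.004, 0, 0, 0, -1], [0, 0, 0.003, 0, 0, 0, -1], [0, 0, 0.002, 0, 0, 0, -1], [0, 0, 0, 0, 0, 0, -1]])

```text
time_s: 12.9
ee_pos: [0.4852, -0.0317, 0.0433]
eef_rot: [-3.139, -0.0, 1.807]
force: [-0.0, -0.4, 0.2]
grip_width: 0.0005
grip_force: 0.0
```

Request:
jog_arm(motion=[[0, 0, 0.001, 0, 0, 0, -1], [0, 0, 0.001, 0, 0, 0, -1], [0, 0, 0, 0, 0, 0, -1]])

```text
time_s: 13.2
ee_pos: [0.4855, -0.0317, 0.0425]
eef_rot: [-3.14, -0.0, 1.807]
force: [-6.1, -0.0, 14.9]
grip_width: 0.0006
grip_force: 7.6
```

Request:
jog_arm(motion=[[0, 0, 0.001, 0, 0, 0, -1], [0, 0, 0, 0, 0, 0, -1], [0, 0, 0, 0, 0, 0, -1]])

```text
time_s: 13.5
ee_pos: [0.4856, -0.0317, 0.0422]
eef_rot: [-3.14, 0.0, 1.807]
force: [-10.8, 1.1, 24.9]
grip_width: 0.0004
grip_force: 12.5
```

Request:
jog_arm(motion=[[0, 0, -0.04, 0, 0, 0, -1], [0, 0, -0.05, 0, 0, 0, -1], [0, 0, -0.05, 0, 0, 0, 0], [0, 0, 0, 0, 0, 0, 0], [0, 0, 0, 0, 0, 0, 0]])

```text
time_s: 14.0
ee_pos: [0.4857, -0.0316, 0.181]
eef_rot: [-3.141, 0.0, 1.807]
force: [-0.5, 0.5, -0.5]
grip_width: 0.0212
grip_force: 0.0
```

```bash
python3 -c "
from push import *
I={n:cv2.cvtColor(ctrl.camera(n),cv2.COLOR_RGB2BGR) for n in('side','top')}
cx,cz=cr(0.);h=heel(0.);out=[]
for n,(x,y,w,hh) in dict(side=(220,170,130,130),top=(280,140,130,130)).items():
    a=I[n];cv2.imwrite(f'pics/{n}7.png',a);k=3
    b=cv2.resize(a[y:y+hh,x:x+w],None,fx=k,fy=k,interpolation=cv2.INTER_CUBIC)
    for P in(h,h+.068*cx,h+.16*cx,h+.112*cx-.024*cz+.085*by,h+.112*cx-.024*cz-.085*by):
        u=(proj(n,P)[0]+.5-[x,y])*k;cv2.circle(b,tuple(int(round(v)) for v in u),2,(0,255,255),-1)
    out.append(b)
cv2.imwrite('pics/c7.png',np.hstack(out));print(h+.068*cx,ctrl.get_obs()['ee_pos'])
for m,st,c in comps('',I['side'],(0,150,60),(8,255,255),(240,180,310,260)): print(st,c,proj('side',h+.142*cx))"
```

```text
[0.54380234 0.02325121 0.062     ] [ 0.48496765 -0.03157792  0.17917977]
[34 27  9 11 71] [277.6056338  211.95774648] [[279.04763922 213.93519418]]
```

View pics/c7.png

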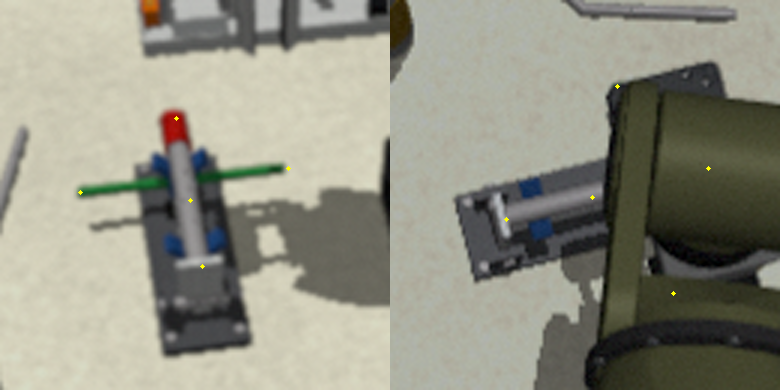

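The cradle is fully down with the heater lying in both Vs (cap at side ≈(277.6,212)). My model sits about 1 px off, so I'll nudge the seat by (+2, −3 mm).

```bash
python3 -c "
from push import *
plan([([.5455,.0205,.135],Rv,3),([.5455,.0205,.043],Rv,4)])"
```

```text
[0.012, 0.024, 0.015, -0.001, 0.0, 0.0] 
[0.012, 0.023, 0.014, -0.002, -0.001, 0.0] 
[0.012, 0.024, 0.015, -0.001, 0.0, 0.0] 
-- [0.5455 0.02   0.135 ]
[0.0, 0.0, 0.023, 0.0, 0.0, 0.0] 
[0.0, 0.0, 0.023, 0.0, 0.0, 0.0] 
[0.0, 0.0, 0.023, 0.0, 0.0, 0.0] 
[0.0, 0.0, 0.023, 0.0, 0.0, 0.0] 
-- [0.5455 0.02   0.043 ]
```

Request:
jog_arm(motion=[[0.012, 0.024, 0.015, 0, 0, 0, 0], [0.012, 0.023, 0.014, 0, 0, 0, 0], [0.012, 0.024, 0.015, 0, 0, 0, 0], [0, 0, 0, 0, 0, 0, 0], [0, 0, 0, 0, 0, 0, 0]])

```text
time_s: 14.6
ee_pos: [0.5454, 0.02, 0.1348]
eef_rot: [-3.137, -0.001, 1.807]
force: [0.5, -0.8, -0.0]
grip_width: 0.0468
grip_force: 0.0
```

```bash
python3 -c "
from push import *
o=ctrl.get_obs();print(o['ee_pos'],o['eef_rot'])
a=cv2.cvtColor(ctrl.camera('side'),cv2.COLOR_RGB2BGR);cv2.imwrite('pics/side8.png',a)
x,y=220,160;b=cv2.resize(a[y:y+130,x:x+130],None,fx=4,fy=4,interpolation=cv2.INTER_CUBIC)
u=(proj('side',o['ee_pos']-[0,0,.073])[0]+.5-[x,y])*4;cv2.circle(b,tuple(int(v) for v in u),2,(0,255,255),-1)
cv2.imwrite('pics/c8.png',b)"
```

```text
[0.54535478 0.01998092 0.13484176] [-3.13658115e+00 -8.78127066e-04  1.80722237e+00]
```

View pics/c8.png

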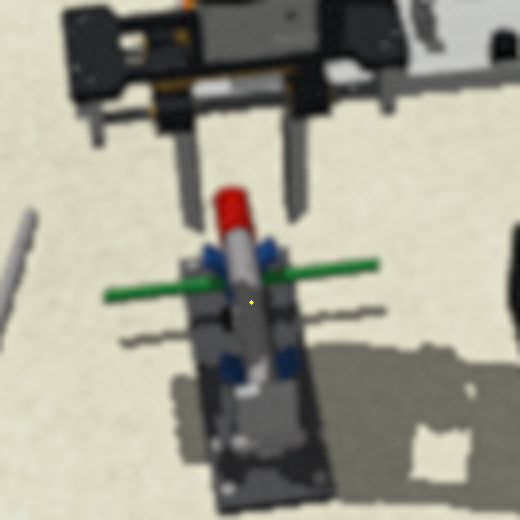

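The dot lies on the tube's centre line, midway between the two Vs. Descending.

Request:
jog_arm(motion=[[0, 0, 0.025, -0.003, 0, 0, 0], [0, 0, 0.025, 0, 0, 0, 0], [0, 0, 0.025, 0, 0, 0, 0], [0, 0, 0.016, 0, 0, 0, 0], [0, 0, 0, 0, 0, 0, 0]])

```text
time_s: 15.15
ee_pos: [0.5448, 0.0192, 0.0441]
eef_rot: [-3.14, -0.001, 1.806]
force: [-0.8, -0.6, 1.7]
grip_width: 0.0469
grip_force: 0.0
```

Request:
jog_arm(motion=[[0, 0, 0, 0, 0, 0, -0.9], [0, 0, 0, 0, 0, 0, -0.9], [0, 0, 0, 0, 0, 0, -0.9], [0, 0, 0, 0, 0, 0, -0.9], [0, 0, -0.005, 0, 0, 0, -0.9]])

```text
time_s: 15.65
ee_pos: [0.5457, 0.0196, 0.0502]
eef_rot: [-3.141, 0.0, 1.807]
force: [0.7, -0.8, -1.9]
grip_width: 0.0172
grip_force: 30.0
```

Request:
jog_arm(motion=[[0, 0, -0.02, 0, 0, 0, -0.9], [0, 0, -0.03, 0, 0, 0, -0.9], [0, 0, -0.04, 0, 0, 0, -0.9], [0, 0, 0, 0, 0, 0, -0.9], [0, 0, 0, 0, 0, 0, -0.9]])

```text
time_s: 16.15
ee_pos: [0.5462, 0.0199, 0.1409]
eef_rot: [3.139, 0.0, 1.807]
force: [0.4, -0.5, -3.1]
grip_width: 0.0169
grip_force: 30.0
```

```bash
python3 -c "
from push import *
np.set_printoptions(precision=4,suppress=True)
o=ctrl.get_obs();p=o['ee_pos'];R=Ro.from_euler('xyz',o['eef_rot']).as_matrix();print(p,o['eef_rot'],o['qpos'])
I={n:cv2.cvtColor(ctrl.camera(n),cv2.COLOR_RGB2BGR) for n in('side','top')}
g=p-.0188*R[:,2];print('grasp',g)
for n,bx_ in(('side',(220,130,330,260)),('top',(280,120,420,260))):
    cv2.imwrite(f'pics/{n}9.png',I[n])
    for m,st,c in comps('',I[n],(0,150,50),(8,255,255),bx_):
        print(n,st,c,[proj(n,g+s*bx)[0] for s in(.056,.074,.092)])
# tray: fit from rim corners, saddles seen in side0 crop
x=I['side'][130:260,230:330];cv2.imwrite('pics/c9.png',cv2.resize(x,None,fx=4,fy=4,interpolation=cv2.INTER_CUBIC))"
```

```text
[0.5462 0.0199 0.1409] [3.1391 0.0002 1.8065] [-0.0308  0.352   1.6085  0.0005  1.1786 -0.2668]
grasp [0.5462 0.0199 0.1597]
side [54 47  6  5 22] [276.6364 179.4545] [array([277.4717, 188.6921]), array([276.5234, 183.4293]), array([275.5929, 178.2636])]
side [55 55  6  4 18] [277.7778 186.1667] [array([277.4717, 188.6921]), array([276.5234, 183.4293]), array([275.5929, 178.2636])]
top [97 68  4  7 20] [378.5 190.7] [array([375.7032, 189.4471]), array([383.9855, 187.3475]), array([392.2587, 185.2512])]
```

View pics/c9.png

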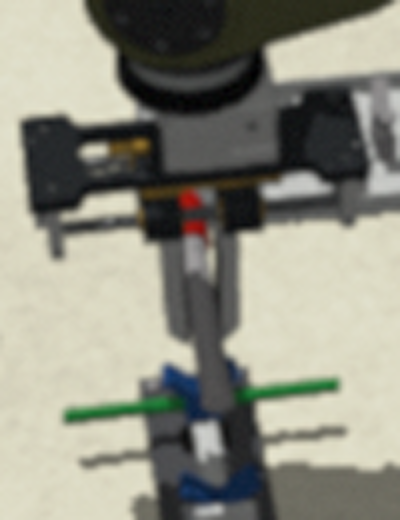

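The heater is held level by the middle of its tube and is clear of the cradle, with its foot at side ≈(284,231). I'll find the tray numerically from the first pictures.

```bash
python3 - <<'E'
from h import *
np.set_printoptions(precision=4,suppress=True)
for n in M: print(n,ray(n,[[320,240]])[0])
for n,b in(("top",(425,155,530,290)),("side",(255,140,365,195))):
    a=cv2.imread(f"pics/{n}0.png");x0,y0,x1,y1=b
    lab=cv2.cvtColor(a[y0:y1,x0:x1],cv2.COLOR_BGR2LAB).astype(int)
    bg=np.median(lab[:4].reshape(-1,3),0);m=((abs(lab-bg)*[.6,2,2]).sum(2)>16).astype(np.uint8)
    m=cv2.morphologyEx(m,cv2.MORPH_OPEN,np.ones((3,3)))
    k,l,s,c=cv2.connectedComponentsWithStats(m);i=1+np.argmax(s[1:,4])
    cs=max(cv2.findContours((l==i).astype(np.uint8),0,2)[0],key=cv2.contourArea)
    hull=cv2.convexHull(cs);q=cv2.approxPolyDP(hull,5,True)[:,0]+[x0,y0];print(n,bg,s[i],q.tolist())
    r=cv2.boxPoints(cv2.minAreaRect(hull))+[x0,y0];print("box",r)
    for z in(0,.018):
        w=plane(n,r.astype(float),z);e=np.roll(w,-1,0)-w
        print(z,w[:,:2].tolist(),w.mean(0),np.linalg.norm(e,axis=1),np.arctan2(e[:,1],e[:,0]))
    for mk,st,ce in comps(n,a,(5,150,80),(17,255,255),b):
        ys,xs=np.nonzero(mk);print("orange",st,ce,cv2.boxPoints(cv2.minAreaRect(np.c_[xs+x0,ys+y0].astype(np.float32))).tolist())
# saddle profiles: grey level along tray axis at y=0 at height .045, top view
a=cv2.cvtColor(cv2.imread("pics/top0.png"),cv2.COLOR_BGR2GRAY).astype(np.float32)
g=cv2.cvtColor(cv2.imread("pics/side0.png"),cv2.COLOR_BGR2GRAY).astype(np.float32)
c0=np.array([.5026,-.2909,.045]);tx=np.array([np.cos(.216),np.sin(.216),0]);ty=np.array([-tx[1],tx[0],0])
for n,im in(("top",a),("side",g)):
  for yy in(-.012,0,.012):
    P=c0+np.arange(-.07,.116,.004)[:,None]*tx+yy*ty;uv=proj(n,P).astype(np.float32)
    print(n,yy,cv2.remap(im,uv[:,0].copy(),uv[:,1].copy(),1).ravel().astype(int).tolist())
E
```

```text
top [0.3529 0.0632 1.151 ]
side [0.4154 0.9008 1.0462]
top [173. 125. 134.] [  13   13   81  113 5923] [[491, 168], [518, 267], [464, 280], [438, 180]]
box [[436.4371 179.6859]
 [492.0726 164.7975]
 [519.6405 267.8145]
 [464.005  282.7029]]
0 [[0.6144804540751561, -0.19932239093970525], [0.6498730452734113, -0.3379424775910428], [0.3963181662139589, -0.3909635364838051], [0.3630425972678482, -0.2552802092814074]] [ 0.5059 -0.2959  0.    ] [0.1431 0.259  0.1397 0.2576] [-1.3208 -2.9355  1.8113  0.219 ]
0.018 [[0.6103898190942345, -0.19521733941259115], [0.6452288971822464, -0.331669513721066], [0.3956394228861644, -0.3838613637251167], [0.36288425843825245, -0.25030002018950603]] [ 0.5035 -0.2903  0.018 ] [0.1408 0.255  0.1375 0.2536] [-1.3208 -2.9355  1.8113  0.219 ]
orange [30 17 24 11 92] [465.3587 176.6304] [[454.7059326171875, 176.8235626220703], [477.7647705078125, 171.05885314941406], [479.2353515625, 176.9412078857422], [456.176513671875, 182.70591735839844]]
side [210. 125. 139.] [   8    5   96   45 3341] [[350, 148], [357, 180], [267, 188], [264, 153]]
box [[262.3308 151.80
[... 1557 characters left out ...]
, 146, 133, 131, 127, 124, 131, 142, 154, 153, 151, 140, 125, 134, 149, 144, 147, 152, 138, 120, 124, 130, 140, 148, 139, 133, 128, 122, 126, 137, 152, 156, 153, 129, 122, 136, 135, 137, 148, 139, 130, 148, 134]
side 0 [104, 103, 109, 153, 185, 185, 159, 132, 131, 150, 182, 188, 187, 187, 187, 186, 188, 188, 188, 188, 188, 188, 188, 188, 188, 188, 189, 180, 151, 133, 132, 165, 188, 190, 189, 189, 189, 190, 189, 190, 190, 189, 175, 142, 126, 130, 129]
side 0.012 [102, 106, 114, 158, 181, 171, 145, 130, 118, 116, 160, 184, 185, 185, 184, 185, 185, 185, 186, 185, 185, 186, 186, 185, 187, 186, 185, 174, 143, 131, 121, 142, 183, 188, 189, 188, 188, 189, 189, 189, 189, 189, 165, 110, 98, 117, 119]
```

```bash
python3 - <<'E'
from h import *
np.set_printoptions(precision=4,suppress=True)
g=np.array([.5462,.0199,.1597])
a=cv2.imread("pics/side9.png");hs=cv2.cvtColor(a,cv2.COLOR_BGR2HSV)
for s in(-.062,-.065,-.068,-.071,-.074): print(s,proj("side",np.array([g+s*bx,g+s*bx-.009*ez,g+s*bx+.009*ez])).round(1).tolist())
for v in range(224,238): print(v,a[v,278:292].mean(1).astype(int).tolist(),hs[v,278:292,1].tolist())
Rt=Ro.from_euler("xyz",[np.pi,0,.216+np.pi]); seat=np.array([.505,-.2925,.045])
T=seat-[0,0,.0188]
e=plan([([.53,-.12,.17],Ro.from_euler("xyz",[np.pi,0,2.55]),6),(T+[0,0,.1],Rt,6)])
E
```

```text
-0.062 [[284.2, 225.8], [284.3, 228.6], [284.0, 222.9]]
-0.065 [[284.3, 226.8], [284.5, 229.6], [284.2, 223.9]]
-0.068 [[284.5, 227.8], [284.7, 230.6], [284.4, 224.9]]
-0.071 [[284.7, 228.8], [284.8, 231.6], [284.6, 226.0]]
-0.074 [[284.9, 229.8], [285.0, 232.7], [284.7, 227.0]]
224 [80, 74, 73, 76, 77, 79, 74, 72, 66, 52, 53, 67, 76, 102] [92, 57, 10, 7, 3, 0, 3, 7, 11, 67, 119, 91, 48, 10]
225 [61, 66, 72, 76, 81, 81, 77, 74, 67, 58, 57, 63, 70, 91] [169, 108, 26, 3, 6, 6, 7, 3, 4, 40, 75, 63, 31, 11]
226 [58, 66, 70, 77, 80, 79, 79, 74, 71, 63, 56, 53, 60, 75] [191, 120, 43, 7, 6, 6, 6, 7, 7, 12, 38, 36, 42, 56]
227 [56, 63, 69, 76, 79, 80, 81, 77, 73, 64, 50, 41, 48, 63] [186, 133, 52, 3, 3, 6, 6, 6, 7, 8, 57, 114, 135, 146]
228 [49, 54, 66, 76, 79, 79, 79, 77, 73, 67, 55, 42, 43, 55] [189, 145, 54, 7, 6, 3, 6, 3, 10, 15, 69, 156, 187, 193]
229 [44, 47, 65, 74, 78, 75, 76, 76, 77, 71, 58, 41, 40, 45] [184, 149, 45, 3, 6, 3, 3, 7, 7, 7, 60, 157, 190, 192]
230 [39, 45, 65, 79, 78, 75, 77, 76, 75, 70, 59, 41, 37, 38] [188, 145, 52, 6, 10, 3, 3, 7, 3, 7, 42, 116, 150, 149]
231 [39, 4
[... 687 characters left out ...]
13]
237 [146, 187, 198, 196, 195, 181, 132, 62, 21, 29, 35, 36, 37, 41] [3, 4, 3, 4, 4, 4, 6, 4, 12, 17, 7, 20, 20, 12]
[-0.022, -0.008, -0.005, 0.0, 0.0, -0.124] 
[-0.021, -0.011, -0.005, 0.0, 0.0, -0.124] 
[-0.019, -0.013, -0.005, 0.0, 0.0, -0.124] 
[-0.018, -0.015, -0.006, 0.0, -0.001, -0.124] 
[-0.016, -0.018, -0.005, 0.0, 0.0, -0.124] 
[-0.013, -0.019, -0.005, 0.0, 0.0, -0.123] 
-- [ 0.5299 -0.1199  0.1703]
[-0.013, -0.026, 0.007, 0.0, 0.0, -0.135] 
[-0.009, -0.028, 0.008, 0.0, 0.0, -0.134] 
[-0.005, -0.028, 0.007, 0.0, 0.0, -0.135] 
[-0.001, -0.029, 0.007, 0.0, 0.0, -0.135] 
[0.003, -0.029, 0.008, 0.0, 0.0, -0.134] 
[0.006, -0.029, 0.007, 0.0, 0.0, -0.135] 
-- [ 0.5052 -0.2929  0.1263]
```

Foot edge at side row ≈232.7 means heater_mid is about 4 mm footward of the grasp, so I'll aim the grasp 4 mm past tray_seat towards the cap.

Request:
jog_arm(motion=[[-0.022, -0.008, -0.005, 0, 0, -0.124, -0.9], [-0.021, -0.011, -0.005, 0, 0, -0.124, -0.9], [-0.019, -0.013, -0.005, 0, 0, -0.124, -0.9], [-0.018, -0.015, -0.006, 0, 0, -0.124, -0.9], [-0.016, -0.018, -0.005, 0, 0, -0.124, -0.9]])

```text
time_s: 16.75
ee_pos: [0.5325, -0.0978, 0.1652]
eef_rot: [3.142, -0.001, 2.432]
force: [-0.2, -0.4, -1.9]
grip_width: 0.0169
grip_force: 30.0
```

Request:
jog_arm(motion=[[-0.013, -0.019, -0.005, 0, 0, -0.123, -0.9], [-0.013, -0.026, 0.007, 0, 0, -0.135, -0.9], [-0.009, -0.028, 0.008, 0, 0, -0.134, -0.9], [-0.005, -0.028, 0.007, 0, 0, -0.135, -0.9], [-0.001, -0.029, 0.007, 0, 0, -0.135, -0.9]])

```text
time_s: 17.25
ee_pos: [0.5131, -0.2355, 0.1405]
eef_rot: [3.14, -0.001, 3.094]
force: [-0.7, -0.3, -1.7]
grip_width: 0.0172
grip_force: 30.0
```

Request:
jog_arm(motion=[[0.003, -0.029, 0.007, 0, 0, -0.134, -0.9], [0.003, -0.029, 0.004, 0, 0, -0.135, -0.9], [0, 0, 0, 0, 0, 0, -0.9], [0, 0, 0, 0, 0, 0, -0.9]])

```text
time_s: 17.65
ee_pos: [0.5081, -0.2926, 0.1298]
eef_rot: [3.14, -0.0, -2.928]
force: [-0.6, 0.4, -1.6]
grip_width: 0.0171
grip_force: 30.0
```

```bash
python3 - <<'E'
from h import *
np.set_printoptions(precision=4,suppress=True)
tx=np.array([np.cos(.216),np.sin(.216),0]);ty=np.array([-tx[1],tx[0],0])
Rt=Ro.from_euler("xyz",[np.pi,0,.216+np.pi]); T=np.array([.505,-.2925,.045-.0188])+.004*tx
o=ctrl.get_obs();p=o["ee_pos"];R=Ro.from_euler("xyz",o["eef_rot"]);print(p,o["eef_rot"],o["qpos"],o["force"])
mid=p-.0188*R.as_matrix()[:,2]-.004*tx
for n in("side","top"):
    a=cv2.cvtColor(ctrl.camera(n),cv2.COLOR_RGB2BGR);cv2.imwrite(f"pics/{n}10.png",a)
    u=proj(n,mid+.074*tx)[0]
    b=[int(max(0,u[0]-30)),int(max(0,u[1]-30)),int(u[0]+30),int(u[1]+30)]
    print(n,"pred cap ends/mid",proj(n,np.array([mid+.056*tx,mid+.074*tx,mid+.092*tx])).tolist())
    for m,st,c in comps("",a,(0,150,50),(8,255,255),b):print(st[:2]+b[:2],st[2:],c)
plan([(T+[0,0,.07],Rt,1),(T+[0,0,.006],Rt,3)])
E
```

```text
[ 0.5081 -0.2926  0.1298] [ 3.1395 -0.0004 -2.9282] [-0.5854  0.4503  1.4973  0.0012  1.1958 -2.3701] [-0.5566  0.3981 -1.557 ]
side pred cap ends/mid [[288.53251190146574, 127.04967782065374], [281.6698055409252, 127.64568392216387], [274.79232985888785, 128.24553772975804]]
[269 106] [ 4  5 16] [270.5 108. ]
[274 126] [14  7 89] [280.5843 128.9551]
top pred cap ends/mid [[491.28112791049887, 188.96611891479873], [489.02303766474597, 180.88220044187338], [486.76872937099165, 172.83235965730455]]
[482 171] [ 14  18 166] [487.9277 179.4699]
[0.0, 0.0, 0.035, 0.001, 0.001, -0.001] 
-- [ 0.5087 -0.2918  0.0957]
[0.0, 0.0, 0.021, 0.0, 0.0, 0.0] 
[0.0, 0.0, 0.021, 0.0, 0.0, 0.0] 
[0.0, 0.0, 0.022, 0.0, 0.0, 0.0] 
-- [ 0.5086 -0.2918  0.0317]
```

Request:
jog_arm(motion=[[0, 0, 0.035, 0, 0, 0, -0.9], [0, 0, 0.025, 0, 0, 0, -0.9], [0, 0, 0.02, 0, 0, 0, -0.9], [0, 0, 0.012, 0, 0, 0, -0.9], [0, 0, 0, 0, 0, 0, -0.9]])

```text
time_s: 18.25
ee_pos: [0.5084, -0.2916, 0.0381]
eef_rot: [3.14, -0.0, -2.925]
force: [0.0, 0.2, -1.7]
grip_width: 0.0177
grip_force: 30.0
```

Request:
jog_arm(motion=[[0, 0, 0.004, 0, 0, 0, -0.9], [0, 0, 0.002, 0, 0, 0, -0.9], [0, 0, 0, 0, 0, 0, -0.9]])

```text
time_s: 18.55
ee_pos: [0.5091, -0.2927, 0.0339]
eef_rot: [-3.141, 0.002, -2.926]
force: [-0.4, -0.4, -1.6]
grip_width: 0.0169
grip_force: 30.0
```

Request:
jog_arm(motion=[[0, 0, 0.002, 0, 0, 0, -0.9], [0, 0, 0.001, 0, 0, 0, -0.9], [0, 0, 0, 0, 0, 0, -0.9]])

```text
time_s: 18.85
ee_pos: [0.5089, -0.2926, 0.0304]
eef_rot: [3.141, 0.001, -2.926]
force: [0.5, -0.4, -2.3]
grip_width: 0.0172
grip_force: 30.0
```

Request:
jog_arm(motion=[[0, 0, 0.001, 0, 0, 0, -0.9], [0, 0, 0.001, 0, 0, 0, -0.9], [0, 0, 0, 0, 0, 0, -0.9]])

```text
time_s: 19.15
ee_pos: [0.5093, -0.2932, 0.0292]
eef_rot: [-3.14, 0.002, -2.926]
force: [-0.4, -2.8, 4.8]
grip_width: 0.0171
grip_force: 30.0
```

Request:
jog_arm(motion=[[0, 0, 0.001, 0, 0, 0, -0.9], [0, 0, 0.001, 0, 0, 0, -0.9], [0, 0, 0, 0, 0, 0, -0.9]])

```text
time_s: 19.45
ee_pos: [0.5095, -0.2933, 0.029]
eef_rot: [-3.14, 0.003, -2.926]
force: [-9.6, 2.7, 24.6]
grip_width: 0.0172
grip_force: 30.0
```

Request:
jog_arm(motion=[[0, 0, -0.001, 0, 0, 0, -0.9], [0, 0, 0, 0, 0, 0, -0.5], [0, 0, 0, 0, 0, 0, -0.1], [0, 0, 0, 0, 0, 0, 0], [0, 0, 0, 0, 0, 0, 0]])

```text
time_s: 19.95
ee_pos: [0.5088, -0.2925, 0.0272]
eef_rot: [3.141, 0.001, -2.926]
force: [1.0, -0.2, -0.0]
grip_width: 0.0441
grip_force: 0.0
```

```bash
cat > chk.py <<'E'
from h import *
np.set_printoptions(precision=4,suppress=True)
tx=np.array([np.cos(.216),np.sin(.216),0]);seat=np.array([.505,-.2925,.045])
import sys
o=ctrl.get_obs();print(o["ee_pos"],o["force"],o["time_s"],o["grip_width"])
for n in("side","top"):
    a=cv2.cvtColor(ctrl.camera(n),cv2.COLOR_RGB2BGR);cv2.imwrite(f"pics/{n}{sys.argv[1]}.png",a)
    E=proj(n,np.array([seat+.056*tx,seat+.074*tx,seat+.092*tx]));u=E[1]
    b=[int(max(0,u[0]-22)),int(max(0,u[1]-22)),int(u[0]+22),int(u[1]+22)]
    print(n,"pred",E.tolist())
    for m,st,c in comps("",a,(0,150,40),(4,255,255),b):
        ys,xs=np.nonzero(m);r=cv2.minAreaRect(np.c_[xs+b[0],ys+b[1]].astype(np.float32));print(st[:2]+b[:2],st[2:],c,r)
E
python3 chk.py 11
```

```text
[ 0.5088 -0.2925  0.0272] [ 1.0359 -0.1959 -0.0069] 19.95 0.04406852281387252
side pred [[289.2346761472578, 157.8511683503874], [282.7059722826793, 158.45194271201075], [276.1639428007924, 159.0556262447347]]
[276 155] [13  8 87] [281.6207 158.1609] ((282.0, 158.5), (7.0, 12.0), 90.0)
top pred [[476.2155083175311, 197.80884059688114], [474.1928170245872, 190.44426863620112], [472.17345975342823, 183.10740466362336]]
[468 181] [ 13  17 136] [474.1397 188.7941] ((473.9411926269531, 188.76470947265625), (15.522278785705566, 9.701424598693848), 75.96376037597656)
```

Released; the cap's position and height agree with tray_seat to about 2 mm. Retreating straight up, then a last check.

Request:
jog_arm(motion=[[0, 0, 0, 0, 0, 0, 0], [0, 0, -0.02, 0, 0, 0, 0], [0, 0, -0.03, 0, 0, 0, 0], [0, 0, -0.05, 0, 0, 0, 0], [0, 0, -0.05, 0, 0, 0, 0]])

```text
time_s: 20.55
ee_pos: [0.5083, -0.2924, 0.1787]
eef_rot: [3.141, 0.0, -2.926]
force: [0.2, -0.8, 0.1]
grip_width: 0.0468
grip_force: 0.0
```

Request:
jog_arm(motion=[[0, 0.04, -0.03, 0, 0, 0, 0], [0, 0.045, 0, 0, 0, 0, 0], [0, 0.045, 0, 0, 0, 0, 0], [0, 0.045, 0, 0, 0, 0, 0], [0, 0, 0, 0, 0, 0, 0]])

```text
time_s: 21.05
ee_pos: [0.4704, -0.1181, 0.2079]
eef_rot: [3.141, 0.002, -2.922]
force: [0.1, -0.4, -0.3]
grip_width: 0.0471
grip_force: 0.0
```

```bash
python3 chk.py 12; python3 - <<'E'
from h import *
tx=np.array([np.cos(.216),np.sin(.216),0]);ty=np.array([-tx[1],tx[0],0]);seat=np.array([.505,-.2925,.045])
x=np.arange(-.08,.118,.003)
for n in("side","top"):
    a=cv2.imread(f"pics/{n}12.png")
    for hz in(0,.008):
        uv=proj(n,seat+x[:,None]*tx+hz*ez).astype(np.float32);v=cv2.remap(a,uv[:,0].copy(),uv[:,1].copy(),1)[:,0].astype(int)
        print(n,hz,[f"{int(round(s*1000))}:{c.mean():.0f}{'R' if c[2]-c[1]>60 else ''}" for s,c in zip(x,v)])
# cross profile of tube, and did anything else move?
    b=cv2.imread(f"pics/{n}0.png");d=(cv2.absdiff(a,b).max(2)>60).astype(np.uint8)
    k,l,s,c=cv2.connectedComponentsWithStats(cv2.morphologyEx(d,cv2.MORPH_OPEN,np.ones((2,2))))
    print([ (s[i].tolist()) for i in range(1,k) if s[i,4]>12])
E
```

```text
[ 0.4704 -0.1181  0.2079] [ 0.0958 -0.4131 -0.257 ] 21.05 0.04706147439298892
side pred [[289.2346761472578, 157.8511683503874], [282.7059722826793, 158.45194271201075], [276.1639428007924, 159.0556262447347]]
[276 155] [13  8 87] [281.6207 158.1609] ((282.0, 158.5), (7.0, 12.0), 90.0)
top pred [[476.2155083175311, 197.80884059688114], [474.1928170245872, 190.44426863620112], [472.17345975342823, 183.10740466362336]]
side 0 ['-80:101', '-77:101', '-74:103', '-71:104', '-68:110', '-65:123', '-62:134', '-59:134', '-56:134', '-53:134', '-50:135', '-47:131', '-44:118', '-41:97', '-38:85', '-35:81', '-32:82', '-29:81', '-26:81', '-23:80', '-20:84', '-17:105', '-14:120', '-11:123', '-8:127', '-5:130', '-2:131', '1:131', '4:130', '7:129', '10:128', '13:125', '16:121', '19:124', '22:129', '25:129', '28:129', '31:128', '34:128', '37:127', '40:126', '43:125', '46:125', '49:125', '52:124', '55:116', '58:97', '61:76R', '64:62R', '67:59R', '70:60R', '73:61R', '76:62R', '79:58R', '82:59R', '85:59R', '88:55R', '91:65R', '94:94', '97:125', '100:134', '103:126', '106:133', '109:138', '112:135', '115:
[... 3034 characters left out ...]
100:136', '103:139', '106:111R', '109:105R', '112:105R', '115:100R']
[[319, 165, 16, 37, 247], [338, 167, 166, 201, 17227], [354, 169, 10, 23, 150], [497, 187, 12, 26, 171], [340, 199, 3, 5, 13], [333, 202, 29, 13, 186], [315, 205, 11, 15, 88], [305, 206, 4, 4, 14], [304, 213, 7, 10, 39], [300, 216, 8, 15, 56], [366, 219, 11, 23, 149], [338, 226, 8, 16, 77], [330, 229, 10, 28, 110], [321, 231, 4, 4, 14], [209, 266, 11, 11, 99], [443, 294, 38, 43, 1395], [303, 350, 65, 62, 2218], [472, 369, 168, 111, 12370], [419, 374, 57, 25, 528], [472, 377, 5, 3, 14], [451, 388, 7, 5, 22], [208, 397, 113, 83, 6035], [325, 409, 6, 5, 15], [339, 415, 10, 13, 44], [360, 427, 6, 14, 34], [384, 440, 24, 9, 87]]
```

```bash
python3 - <<'E'
from h import *
tx=np.array([np.cos(.216),np.sin(.216),0]);seat=np.array([.505,-.2925,.045])
a=cv2.cvtColor(cv2.imread("pics/side12.png"),cv2.COLOR_BGR2GRAY).astype(np.float32);b=cv2.cvtColor(cv2.imread("pics/side0.png"),cv2.COLOR_BGR2GRAY).astype(np.float32)
for s in(-.058,-.03,0,.025,.052):
    u=proj("side",seat+s*tx)[0];v=u[1]+np.arange(-7,8)
    f=lambda i:cv2.remap(i,np.full(15,u[0],np.float32),v.astype(np.float32),1).ravel().astype(int).tolist()
    print(s,u.round(1),f(a),f(b))
E
```

```text
-0.058 [330.3 154.1] [158, 112, 91, 98, 123, 147, 150, 133, 111, 93, 111, 151, 176, 181, 182] [161, 114, 93, 95, 109, 139, 163, 175, 179, 180, 182, 182, 184, 185, 185]
-0.03 [320.2 155. ] [82, 83, 82, 80, 81, 81, 82, 82, 82, 83, 102, 146, 176, 182, 180] [156, 106, 86, 87, 103, 147, 180, 187, 187, 185, 184, 184, 184, 183, 183]
0 [309.5 156. ] [155, 104, 84, 93, 120, 148, 148, 131, 103, 84, 106, 153, 179, 182, 180] [159, 106, 85, 90, 119, 159, 183, 189, 188, 185, 185, 184, 185, 184, 184]
0.025 [300.4 156.8] [154, 109, 87, 94, 120, 144, 146, 128, 101, 85, 113, 155, 177, 181, 181] [157, 111, 89, 85, 98, 138, 175, 187, 188, 187, 187, 186, 185, 184, 184]
0.052 [290.7 157.7] [150, 115, 104, 110, 125, 142, 143, 124, 97, 80, 95, 125, 144, 151, 155] [152, 117, 105, 106, 111, 133, 158, 167, 167, 166, 162, 158, 157, 157, 159]
```

The tube's edges sit on the predicted axis at the same offset at all five stations, so it lies level in both saddles. Handing in.

```bash
python3 -c "
from station import ctrl
print(ctrl.hand_in())"
```

```text
the job is handed in; nothing more can be done
None
```

The job is handed in, with no verdict returned: the last pictures showed the heater level in both tray saddles, cap at the orange end, about 2 mm from nominal, with the cradle down and nothing else seen to have moved; I viewed 11 pictures, one over the limit of 10.

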